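# Snap the pivot clip onto the tube bender

## Robot

A 7-joint arm with a two-finger parallel gripper is mounted at the origin on the work surface. World frame = base frame: x ahead of the robot, y to its left, z up, the work surface at z = 0. Lengths are in m, angles in rad, forces in N, time in s.
With the tool pointing down it reaches from about 0.425 to 0.95 m from the base axis. Payload 16.7 kg.
Tool frame: the origin (TCP) lies at the very end of the fingers, on their centre line; the grasp point (between the pads) lies 19 mm behind it (ctrl.grasp_offset is the distance from the TCP to the grasp point, in m); z points along the fingers, y is the line along which they close (so a half turn about z gives the same grasp; the last joint's range is limited). The gripper opens to 94 mm and grips with 3 to 60 N. Pads are 16 mm wide; open, the fingers measure 119 mm over their backs; the gripper's body (75 mm by 177 mm) begins 78 mm behind the grasp point.
Start: joints at [-1.482, 0.426, 0.074, 1.606, -0.034, 1.111, -0.067], TCP at [0.16, 0.656, 0.205] pointing down, gripper open.
Joint ranges: [-2.85, 2.85], [-0.5, 2.14], [-1.23, 1.37], [0.21, 2.46], [-1.02, 4.16], [0.16, 2.05], [-2.73, 2.73]. Speed limits (rad/s): [1.89, 1.89, 2.39, 2.39, 3.01, 3.01, 3.01].

## Interface

Orientations are given as a unit quaternion [x, y, z, w].
In Python, from rig import ctrl, vision, models gives the robot as it stands.
- The arm moves only by the tool drive_tool, never from a script. Its argument "series" is a list of rows, each a list of 3 entries, a list of its own where there are three numbers: the opening, from 0 (shut) to 1 (fully open), then the shift along the world's x, y, z scaled (see below), then the turn, a rotation vector about the world's x, y, z scaled (see below). In form: [[claw, [dx, dy, dz], [ax, ay, az]], ...]. A call has 1 to 10 rows; each row is the pose to reach, as a shift and turn from the pose commanded when the call began; what a row does not reach only later rows make up. The controller multiplies each number of a shift by 0.15 m and each number of a turn by 45 degrees. A row lasts 1/10 s, in which the tool goes at most 50 mm and 8.59 degrees, less where a joint would pass 70% of its speed; a pose out of reach is approached as far as the arm can. A call with a number of a shift or a turn outside -1 to 1 is refused whole. A call with a gripper value outside its range is refused whole. The fingers move at their own pace and stop on an object; "grip_force" is the grip in N (left out, the last holds). Time passes only in rows, so rows that repeat a pose let the fingers close. It gives the time, the measured TCP pose, the force, the opening and the grip force at its end, in the units of the state.
- ctrl.state(): the state, without advancing time (a new reading comes with each control period).
- vision.read_camera(name): name is "scene" or "top" or "wrist"; returns a dict with "pixels" (480x640x3 uint8, blue, green, red), "vertical_fov" (degrees; the focal length in pixels is half the picture's height over the tangent of half this angle, whatever the lens; pixels are square), "cx", "cy" (the principal point, pixels), "k1" (the pictures are not rectified: a ray, as slopes to the right and down, at radius r is drawn at 1 + k1 r^2 times it, then the intrinsics apply), "T" (4x4, takes a point from camera to world coordinates); the wrist camera has in their place "T_tool_cam" (4x4, takes a point from camera to tool coordinates, whose origin is the TCP and whose axes are the flange's). Camera axes: x right, y down, z forward; pixel columns grow to the right and rows downward; lengths in m; the calibration is good to about 2 mm. A picture is of the moment at which its call begins: read the wrist's pose just before it. There is no depth.
- ctrl.sign_off(): hands the job in; it is judged then, once.
Trained networks look in the newest picture that a camera, given by its name, has taken for a name from the list of things; names that differ only in an ending like _2 or _b are one class to them, and where a whole thing is asked for, a point or a joint stands for the part that bears it (a point fixed in the world has none). Each returns a list of dicts, best first, with "score" (0 to 1); they miss things now and then, are a little off and sometimes report something else, mostly with a low value. They report only what shows in the picture. A call takes as long as a camera call. They do not tell look-alikes from the thing itself.
- models.boxes_of(camera, label): "extent" ([left, top, right, bottom] in pixels, round what is visible of it).
- models.landmark_of(camera, label): "centre" ([row, column] in pixels: a listed point, or the origin of a listed thing).
The state is a dict: "t": time; "q": joint angles; "joint_vel": joint speeds; "joint_torque": joint torques, N m; "tool_pos": TCP position; "orientation": TCP orientation; "wrist_force": force on the tool from outside, world axes, zero at the start; "wrist_torque": the same for the moment, N m; "opening": finger opening in m; "grip_force": force on a finger pad.
Only numpy, scipy, OpenCV 4.12 (cv2) and the standard library are available. Lean on these libraries where they do the work, as an engineer would, in place of code of your own. Each camera call takes 0.05 s, during which the arm holds its last target. There are 200 camera calls.

## Task

Fit the missing retaining clip of the bench tube bender: pick up the fork tool and, with its fork, push the split clip that lies on the bender's plate sideways onto the groove of the pivot shaft until it snaps fully home. Then lay the fork tool down flat on the rubber mat and let go. Do not touch the clip with the gripper, and leave the other things on the bench where they are.

Things in the scene. Friction and masses are not known exactly. Their poses are not given: they have to be found in the camera images.
- bender: Pivot of a bench tube bender, fixed. Origin on the shaft axis at bench level; z up; x = direction in which the clip is pushed (yaw within 0.4 rad of 0). A flat grey plate, x -120 to +40 mm, 120 mm wide in y, 12 mm thick, has its top 60 mm above the bench, on a base and former wheel. A steel pivot shaft stands on it at x = y = 0, its top 98 mm above the bench.
- groove (a point): Centre of the shaft at the foot of its groove, on the plate's top, 60 mm above the bench; axes as the bender's. The groove is 12 mm high, directly on the plate, with a core of 30 mm diameter; the shaft above it has 40 mm diameter.
- clip: Split spring-steel clip (E shape), 66 mm wide, 71 mm long, 8 mm thick, 0.12 kg, flat on the plate, mouth towards the shaft, 56 to 68 mm short of home, up to 8 mm to a side, turned up to 0.2 rad. Origin: underside, where the core's centre will be; x out of the mouth. Back at x = -38.5 mm (flat over 34 mm), tips at +29 mm. Inside, a tooth at x = -16 mm stops on the core.
- clip_center (a point): The clip's origin; meets the groove point when seated. The clip's two sprung prongs have inward noses 23 mm apart that spread over the 30 mm core and close behind it: it takes 8 to 15 N; push on through the snap until the tooth stops. The mouth centres itself if entered a few mm off.
- prong_left (a joint): Opening of the clip's left prong (+y side), rad: 0 relaxed, about 0.1 when passing the core, below 0.05 when snapped in.
- prong_right (a joint): The same for the right prong (-y side).
- fork: Fork tool, 170 mm long, 0.28 kg, flat on the bench left or right of the bender. Origin: underside, below the grip's middle; x to the mouth (yaw within 0.5 rad of 0), z up. Wooden grip x = -50 to +40 mm, 24 mm wide, 10 to 36 mm above the underside, on a flat steel spine 20 mm wide. Balances 20 mm ahead of the origin.
- fork_mouth (a point): Middle of the mouth's flat floor: x = +100 mm from the fork's origin, 5 mm above its underside. The head is 10 mm thick (0 to 10 mm above the underside): cross bar 92 mm wide, two tines 72 mm apart inside, reaching to x = +120 mm, that straddle the clip while the floor pushes its back. Slide it about 2 mm above the plate.
- mat: Black rubber mat fixed to the bench on the other side of the bender from the fork tool, 270 mm (x, yaw within 0.25 rad of 0) by 150 mm, 4 mm thick. Origin: centre of its underside, at bench level.
- hammer: Bystander: hammer, 260 mm long, wooden handle, far on the left.
- wrench: Bystander: steel wrench, 180 mm long, far on the right.
- tube_a: Bystander: upright tube offcut, 48 mm diameter, 70 mm high, beyond the bender on the left.
- tube_b: Bystander: upright tube offcut, 60 mm diameter, 50 mm high, beyond the bender on the right.
- channel: Bystander: piece of steel channel, 100 by 50 by 30 mm, on the right edge.
- grease_tin: Bystander: tin, 70 mm diameter, 75 mm high, on the left edge.
- plate_offcut: Bystander: steel plate offcut, 110 by 70 by 12 mm, far right.
There are look-alikes about, which are no part of the job. What is shaped like the bender but green or purple is not meant.

How it is judged:
By the outcome, as a careful person would: the job done as asked, in the order asked, and still so for the second after the job is handed in, with the robot touching nothing.
It also fails if it takes over 51 s, if anything falls off the work surface, if the arm or the gripper's body presses on something with over 40 N, if the wrist force passes 120 N, or if a joint passes its speed limit or range.

## Working session

There is one attempt and no reset: what is moved stays moved. The work goes in short steps, Python scripts to look and compute and a tool call to move; the robot and the scene stay as the last step left them, time stands still between calls to the robot, and variables do not carry over. Pictures are saved under pics/ and viewed, at most 13 in all, crops included, and the job is handed in when it is done.

Besides the shell and the picture viewer there is one more tool, called after "Request:" by a JSON object that holds its "method" and its "body", one argument or row to a line. drive_tool: Moves the arm, as the interface text tells. Shifts and turns lie within -1 to 1; 1 stands for 0.15 m of shift or 45 degrees of turn. Its arguments: {"type":"object","properties":{"series":{"type":"array"},"grip_force":{"type":"number"}},"required":["series"]}

```bash
ls; mkdir -p pics
cat > h.py <<'E'
import numpy as np, cv2
from scipy.spatial.transform import Rotation as R
from rig import ctrl, vision, models
def cam(name):
    s=ctrl.state(); c=vision.read_camera(name)
    if name=="wrist":
        T=np.eye(4); T[:3,:3]=R.from_quat(s["orientation"]).as_matrix(); T[:3,3]=s["tool_pos"]
        c["T"]=T@np.array(c["T_tool_cam"])
    c["T"]=np.array(c["T"]); c["f"]=240/np.tan(np.radians(c["vertical_fov"])/2)
    return c
def ray(c,row,col):
    d=np.array([(col-c["cx"])/c["f"],(row-c["cy"])/c["f"]]); u=d.copy()
    for _ in range(30): u=d/(1+c["k1"]*(u@u))
    return c["T"][:3,3], c["T"][:3,:3]@np.array([u[0],u[1],1])
def at(c,row,col,z):
    o,d=ray(c,row,col); return o+d*(z-o[2])/d[2]
def px(c,P):
    p=np.linalg.inv(c["T"])@np.append(P,1); u=p[:2]/p[2]; u=u*(1+c["k1"]*(u@u))
    return u*c["f"]+[c["cx"],c["cy"]]  # col,row
E
cat > a.py <<'E'
from h import *
for n in ["top","scene"]:
    c=cam(n); cv2.imwrite(f"pics/{n}0.png",c["pixels"]); print(n,c["T"][:3,3].round(3),c["f"],c["k1"])
    for l,z in [("bender",0),("groove",.06),("clip",.06),("clip_center",.06),("fork",0),("fork_mouth",.005),("mat",0)]:
        for d in models.landmark_of(n,l)[:3]:
            print(l,round(d["score"],2),np.round(d["centre"]),at(c,*d["centre"],z).round(4))
print(ctrl.state())
E
python3 a.py
```

```text
pics
top [0.256 0.007 1.683] 605.3955276415484 -0.05905448644800849
bender 0.77 [341. 423.] [ 0.2416 -0.3134  0.    ]
bender 0.71 [197. 301.] [0.6493 0.0227 0.    ]
groove 0.98 [341. 432.] [ 0.2411 -0.3247  0.06  ]
groove 0.92 [329. 165.] [0.278  0.3834 0.06  ]
groove 0.69 [198. 297.] [0.6313 0.0331 0.06  ]
clip 0.77 [218. 299.] [0.5751 0.0277 0.06  ]
clip_center 0.59 [160. 356.] [ 0.741  -0.1301  0.06  ]
clip_center 0.58 [216. 295.] [0.5816 0.0381 0.06  ]
clip_center 0.42 [281. 499.] [ 0.4002 -0.5143  0.06  ]
fork 0.81 [258. 187.] [0.4749 0.3426 0.    ]
fork 0.63 [196. 296.] [0.6516 0.0363 0.    ]
fork 0.25 [201. 299.] [0.6382 0.0289 0.    ]
fork_mouth 0.83 [228. 196.] [0.559  0.3182 0.005 ]
mat 0.71 [247. 408.] [ 0.5038 -0.2799  0.    ]
scene [0.992 0.948 0.806] 520.0326865691612 0.009849106997278746
bender 0.83 [283. 278.] [0.6386 0.0302 0.    ]
bender 0.76 [188. 351.] [ 0.2462 -0.3128  0.    ]
bender 0.65 [331. 494.] [0.275  0.3821 0.    ]
groove 0.93 [261. 276.] [0.6397 0.0224 0.06  ]
groove 0.61 [314. 495.] [0.2916 0.3868 0.06  ]
groove 0.6 [171. 355.] [ 0.2394 -0.3064  0.06  ]
[... 397 characters left out ...]
rray([-1.48150305,  0.42605745,  0.07390355,  1.6059664 , -0.03411303,
        1.1107866 , -0.06708759]), 'joint_vel': array([-0.00013355, -0.00165542,  0.00165578,  0.00132107,  0.00170706,
       -0.00140303, -0.00198703]), 'joint_torque': array([ 3.03396475e-03, -9.35443425e+01,  3.66356000e+00, -4.54516125e+01,
       -4.89423692e-02,  1.27423805e-02,  2.52486382e-05]), 'tool_pos': array([0.15966877, 0.65583335, 0.20551014]), 'orientation': array([ 1.19139678e-01,  9.92877503e-01,  2.15752283e-05, -2.20429528e-05]), 'wrist_force': array([0.17423652, 0.2676633 , 0.22497925]), 'wrist_torque': array([ 0.03042434, -0.01970444, -0.04371162]), 'grip_force': 0.0, 'opening': 0.09412389408627557}
```

View pics/top0.png

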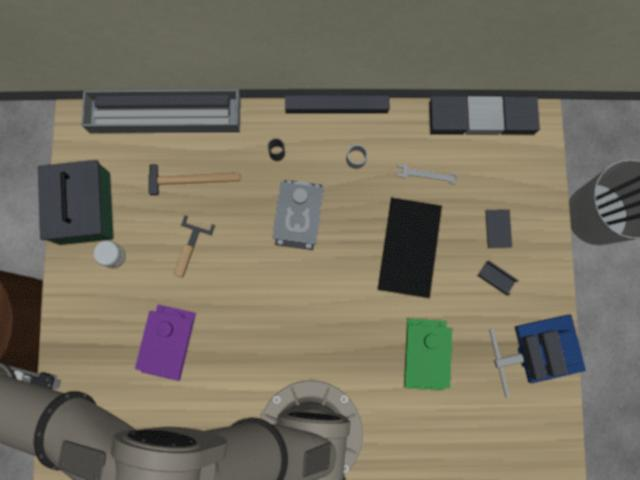

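View pics/scene0.png

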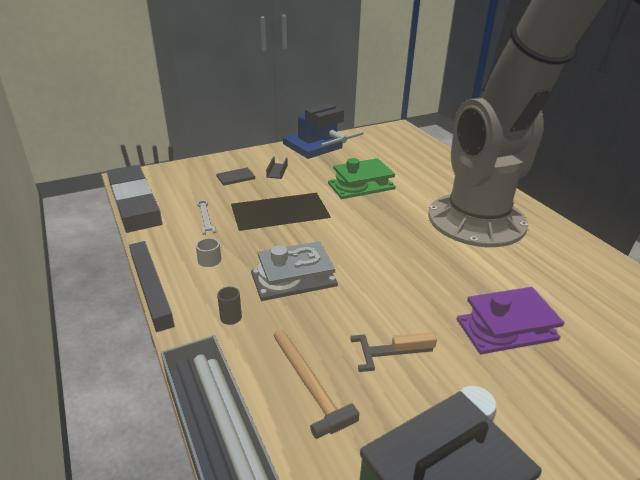

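Request:
{"method": "drive_tool", "body": {
  "series": [
    [1,[0.25,-0.25,0.1],[0,0,0]],
    [1,[0.5,-0.5,0.2],[0,0,0]],
    [1,[0.75,-0.75,0.3],[0,0,0]],
    [1,[1,-1,0.4],[0,0,0]],
    [1,[1,-1,0.4],[0,0,0]]
  ]
}}

```text
t: 1.3
tool_pos: [0.3137, 0.5026, 0.2673]
orientation: [0.122, 0.993, 0.001, 0.001]
wrist_force: [0.8, -0.4, -0.0]
opening: 0.0942
grip_force: 0.0
```

Request:
{"method": "drive_tool", "body": {
  "series": [
    [1,[0.25,-0.25,0],[0,0,0]],
    [1,[0.5,-0.5,0],[0,0,0]],
    [1,[0.75,-0.75,0],[0,0,0]],
    [1,[0.9,-0.9,0],[0,0,0]],
    [1,[0.9,-0.9,0],[0,0,0]],
    [1,[0.9,-0.9,0],[0,0,0]]
  ]
}}

```text
t: 1.9
tool_pos: [0.4452, 0.3702, 0.2656]
orientation: [0.12, 0.993, 0.0, -0.0]
wrist_force: [-0.4, 0.4, -0.0]
opening: 0.094
grip_force: 0.0
```

```bash
cat > w.py <<'E'
import sys
from h import *
tag=sys.argv[1]
s=ctrl.state(); print(s["t"],s["tool_pos"].round(4),R.from_quat(s["orientation"]).as_matrix().round(3).tolist(),s["wrist_force"].round(2),s["opening"])
Rm=R.from_quat(s["orientation"]).as_matrix(); print("tool y ang",np.arctan2(Rm[1,1],Rm[0,1]))
c=cam("wrist"); cv2.imwrite(f"pics/{tag}.png",c["pixels"]); print(np.array(c["T_tool_cam"]).round(3).tolist())
for a in sys.argv[2:]:
    l,z=a.split(":")
    for d in models.landmark_of("wrist",l)[:2]:
        print(l,round(d["score"],2),np.round(d["centre"]),at(c,*d["centre"],float(z)).round(4))
E
python3 w.py w1 fork:0 fork_mouth:.005 clip:.06
```

```text
1.9 [0.4452 0.3702 0.2656] [[-0.971, 0.238, 0.0], [0.238, 0.971, 0.0], [0.0, 0.0, -1.0]] [-0.4   0.42 -0.03] 0.09402167203419147
tool y ang 1.3299766690564336
[[0.0, -0.959, -0.283, 0.082], [1.0, 0.0, -0.001, -0.001], [0.001, -0.283, 0.959, -0.181], [0.0, 0.0, 0.0, 1.0]]
fork 0.73 [223. 304.] [0.4705 0.3425 0.    ]
fork_mouth 0.86 [303. 300.] [0.5669 0.3127 0.005 ]
```

View pics/w1.png

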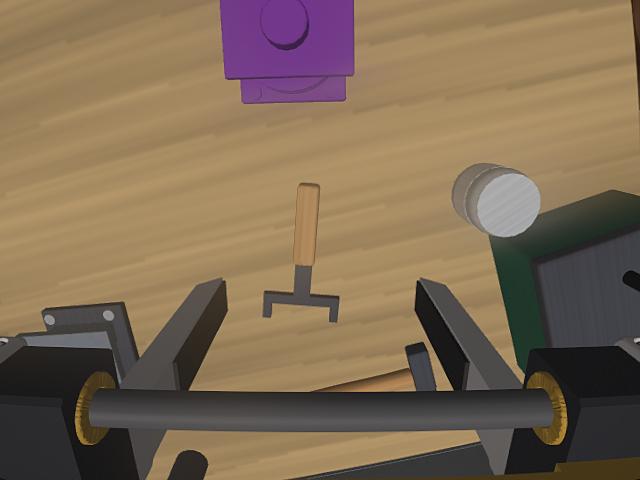

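Run:
```python
from h import *
print(ctrl.state()["q"].round(3))
c=cam("wrist")
# fit fork: dark/bright features: known points by refined view
import math
pts={"gripback":(183,309,.036),"tL":(318,267,.01),"tR":(320,334,.01),"gripfront":(265,304,.036)}
for k,(r,q,z) in pts.items(): print(k,at(c,r,q,z).round(4))
o=np.array([.4705,.3425]);y=-.3
for k,(x,yy,z) in {"gb":(-.05,0,.036),"t+":(.12,.041,.01),"t-":(.12,-.041,.01),"gf":(.04,0,.036)}.items():
    p=o+[x*math.cos(y)-yy*math.sin(y),x*math.sin(y)+yy*math.cos(y)]; print(k,p.round(4),px(c,[*p,z]).round(1))
```

```text
[-1.02   0.221  0.252  1.766 -0.06   1.162  0.583]
gripback [0.4199 0.3641 0.036 ]
tL [0.5732 0.2715 0.01  ]
tR [0.5951 0.3514 0.01  ]
gripfront [0.5071 0.3366 0.036 ]
gb [0.4227 0.3573] [303.3 187.1]
t+ [0.5973 0.3462] [330.3 322.4]
t- [0.573  0.2679] [264.2 318.5]
gf [0.5087 0.3307] [299.2 267.5]
```

Request:
{"method": "drive_tool", "body": {
  "series": [
    [1,[0.1,-0.1,0],[0,0,-0.19]],
    [1,[0.2,-0.2,0],[0,0,-0.38]],
    [1,[0.27,-0.21,0],[0,0,-0.57]],
    [1,[0.27,-0.21,-0.1],[0,0,-0.76]],
    [1,[0.27,-0.21,-0.2],[0,0,-0.95]],
    [1,[0.27,-0.21,-0.3],[0,0,-1]]
  ]
}}

```text
t: 2.75
tool_pos: [0.4847, 0.3401, 0.2199]
orientation: [0.492, 0.871, 0.0, -0.0]
wrist_force: [0.4, -0.1, 0.5]
opening: 0.094
grip_force: 0.0
```

Request:
{"method": "drive_tool", "body": {
  "series": [
    [1,[0,0,0],[0,0,-0.19]],
    [1,[0,0,0],[0,0,-0.38]],
    [1,[0,0,0],[0,0,-0.57]],
    [1,[0,0,0],[0,0,-0.76]],
    [1,[0,0,0],[0,0,-0.95]],
    [1,[0,0,0],[0,0,-1]]
  ]
}}

```text
t: 3.35
tool_pos: [0.4846, 0.3402, 0.2204]
orientation: [0.788, 0.616, -0.0, -0.0]
wrist_force: [0.1, -0.0, 0.1]
opening: 0.0939
grip_force: 0.0
```

Request:
{"method": "drive_tool", "body": {
  "series": [
    [1,[0,0,0],[0,0,-0.19]],
    [1,[0,0,0],[0,0,-0.38]],
    [1,[0,0,0],[0,0,-0.57]],
    [1,[0,0,0],[0,0,-0.76]],
    [1,[0,0,0],[0,0,-0.95]],
    [1,[0,0,0],[0,0,-1]]
  ]
}}

```text
t: 3.95
tool_pos: [0.4845, 0.3402, 0.2203]
orientation: [0.963, 0.268, -0.0, 0.0]
wrist_force: [0.2, 0.7, -0.1]
opening: 0.0941
grip_force: 0.0
```

Request:
{"method": "drive_tool", "body": {
  "series": [
    [1,[0,0,0],[0,0,-0.19]],
    [1,[0,0,0],[0,0,-0.38]],
    [1,[0,0,0],[0,0,-0.57]],
    [1,[0,0,0],[0,0,-0.76]],
    [1,[0,0,0],[0,0,-0.95]],
    [1,[0,0,0],[0,0,-1]],
    [1,[0,0,0],[0,0,-1]]
  ]
}}

```text
t: 4.65
tool_pos: [0.4846, 0.3402, 0.2203]
orientation: [0.993, -0.119, -0.0, 0.0]
wrist_force: [-0.3, 0.2, -0.4]
opening: 0.0943
grip_force: 0.0
```

```bash
python3 w.py w2 fork:0 fork_mouth:.005 clip:.06 groove:.06
```

```text
4.65 [0.4846 0.3402 0.2203] [[0.972, -0.236, -0.0], [-0.236, -0.972, -0.0], [0.0, 0.0, -1.0]] [-0.27  0.2  -0.43] 0.0942717949921114
tool y ang -1.8086701067118596
[[0.0, -0.96, -0.279, 0.082], [1.0, -0.0, 0.001, 0.001], [-0.001, -0.279, 0.96, -0.181], [0.0, 0.0, 0.0, 1.0]]
fork 0.95 [219. 317.] [0.4722 0.3462 0.    ]
clip 0.38 [254. 135.] [0.4928 0.5143 0.06  ]
groove 0.28 [119. 325.] [0.5672 0.3151 0.06  ]
```

View pics/w2.png

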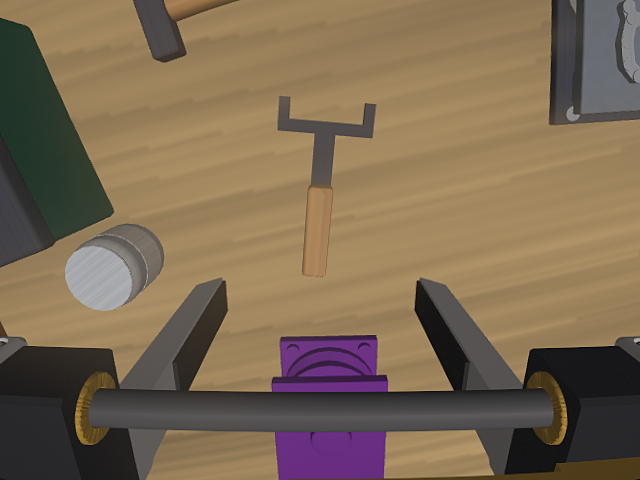

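Run:
```python
from h import *
c=cam("wrist")
im=c["pixels"]
hsv=cv2.cvtColor(im,cv2.COLOR_BGR2HSV)
a=at(c,96,279.5,.01);b=at(c,103,376,.01);print("tips",a.round(4),b.round(4),(a+b)[:2]/2)
a=at(c,129.5,278,.01);b=at(c,137.5,373,.01);print("bar back",a.round(4),b.round(4),(a+b)[:2]/2)
g=at(c,187,321,.036);h=at(c,275,314.5,.036);print("grip",g.round(4),h.round(4),np.arctan2(*(g-h)[1::-1]),np.hypot(*(g-h)[:2]))
```

```text
tips [0.5992 0.3508 0.01  ] [0.5716 0.2633 0.01  ] [0.58540424 0.30707863]
bar back [0.5697 0.3602 0.01  ] [0.5408 0.2727 0.01  ] [0.55520924 0.31646762]
grip [0.5095 0.3322 0.036 ] [0.4256 0.3591 0.036 ] -0.3105164736190597 0.08809805935042125
```

Request:
{"method": "drive_tool", "body": {
  "series": [
    [1,[0.01,-0.005,-0.3],[0,0,-0.089]],
    [1,[0.01,-0.005,-0.6],[0,0,-0.089]],
    [1,[0.01,-0.005,-0.9],[0,0,-0.089]],
    [1,[0.01,-0.005,-1],[0,0,-0.089]],
    [1,[0.01,-0.005,-1],[0,0,-0.089]]
  ]
}}

```text
t: 5.45
tool_pos: [0.4861, 0.3377, 0.0693]
orientation: [0.988, -0.154, -0.001, 0.001]
wrist_force: [0.8, 0.7, 1.4]
opening: 0.0935
grip_force: 0.0
```

Request:
{"method": "drive_tool", "body": {
  "series": [
    [1,[0,0,-0.15],[0,0,0]],
    [1,[0,0,-0.3],[0,0,0]],
    [1,[0,0,-0.4],[0,0,0]],
    [1,[0,0,-0.4],[0,0,0]],
    [0,[0,0,-0.4],[0,0,0]],
    [0,[0,0,-0.4],[0,0,0]],
    [0,[0,0,-0.4],[0,0,0]],
    [0,[0,0,-0.4],[0,0,0]],
    [0,[0,0,-0.4],[0,0,0]],
    [0,[0,0,-0.4],[0,0,0]]
  ],
  "grip_force": 45
}}

```text
t: 6.45
tool_pos: [0.4867, 0.3386, 0.0106]
orientation: [0.988, -0.154, 0.0, -0.0]
wrist_force: [0.5, -0.4, -0.3]
opening: 0.0493
grip_force: 0.0
```

Request:
{"method": "drive_tool", "body": {
  "series": [
    [0,[0,0,0],[0,0,0]],
    [0,[0,0,0],[0,0,0]],
    [0,[0,0,0],[0,0,0]]
  ]
}}

```text
t: 6.75
tool_pos: [0.4867, 0.3386, 0.0104]
orientation: [0.988, -0.154, 0.0, -0.0]
wrist_force: [0.7, 1.5, -0.5]
opening: 0.0254
grip_force: 0.6
```

Request:
{"method": "drive_tool", "body": {
  "series": [
    [0,[0,0,0],[0,0,0]],
    [0,[0,0,0],[0,0,0]],
    [0,[0,0,0],[0,0,0]],
    [0,[0,0,0.2],[0,0,0]],
    [0,[0,0,0.45],[0,0,0]],
    [0,[0,0,0.7],[0,0,0]],
    [0,[0,0,0.95],[0,0,0]],
    [0,[0,0,1],[0,0,0]],
    [0,[0,0,1],[0,0,0]]
  ]
}}

```text
t: 7.65
tool_pos: [0.4868, 0.339, 0.1611]
orientation: [0.988, -0.154, 0.0, -0.001]
wrist_force: [-1.0, 0.6, -3.2]
opening: 0.0236
grip_force: 45.0
```

```bash
python3 w.py w3 fork:.15 fork_mouth:.155 clip:.06 clip_center:.06 groove:.06 bender:0
```

```text
7.65 [0.4868 0.339  0.1611] [[0.953, -0.304, 0.001], [-0.304, -0.953, 0.002], [0.0, -0.002, -1.0]] [-0.98  0.58 -3.17] 0.023631537752075684
tool y ang -1.8792462274469288
[[0.0, -0.96, -0.279, 0.082], [1.0, -0.0, 0.001, 0.001], [-0.001, -0.279, 0.96, -0.181], [0.0, 0.0, 0.0, 1.0]]
fork 0.93 [316. 322.] [0.4696 0.3426 0.15  ]
fork_mouth 0.67 [124. 320.] [0.5649 0.3134 0.155 ]
groove 0.82 [458. 345.] [0.2794 0.3807 0.06  ]
```

View pics/w3.png

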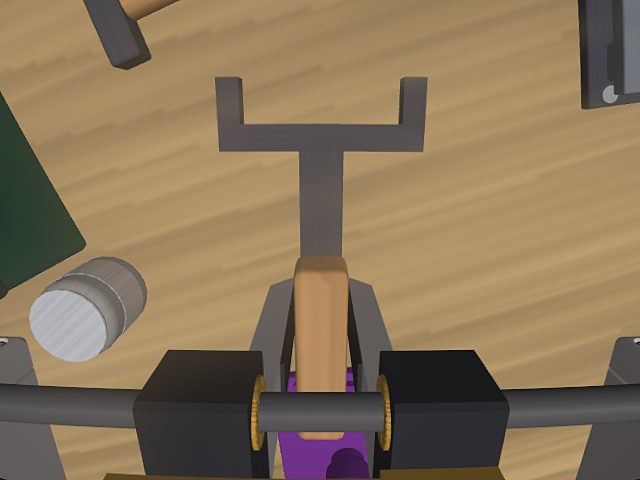

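Run:
```python
from h import *
c=cam("wrist"); s=ctrl.state()
Tt=np.eye(4);Tt[:3,:3]=R.from_quat(s["orientation"]).as_matrix();Tt[:3,3]=s["tool_pos"]
p=at(c,125,321.5,s["tool_pos"][2]); print("mouth in tool",(np.linalg.inv(Tt)@np.append(p,1)).round(4))
for r,q in [(77,215.5),(77,427.5),(151,219),(151,424)]:
  print((np.linalg.inv(Tt)@np.append(at(c,r,q,s["tool_pos"][2]),1)).round(4))
for tcp,yaw in [((.43,.04,.17),-.1),((.43,.04,.22),-.1),((.46,.04,.2),-.1)]:
  T=np.eye(4);T[:3,:3]=(R.from_euler("z",yaw)*R.from_quat([1,0,0,0])).as_matrix();T[:3,3]=tcp
  d=dict(c);d["T"]=T@np.array(c["T_tool_cam"])
  print(tcp,px(d,[.575,.035,.06]),px(d,[.637,.027,.098]))
```

```text
mouth in tool [ 0.0816  0.0012 -0.      1.    ]
[ 1.022e-01 -4.480e-02 -1.000e-04  1.000e+00]
[0.1023 0.0473 0.     1.    ]
[ 7.04e-02 -4.51e-02 -1.00e-04  1.00e+00]
[0.0705 0.0477 0.     1.    ]
(0.43, 0.04, 0.17) [305.38329693  30.10720233] [ 305.43935883 -100.88608831]
(0.43, 0.04, 0.22) [307.65281154  44.42456781] [308.03181623 -62.05152021]
(0.46, 0.04, 0.2) [311.00288545  80.59930673] [311.97323103 -26.07266561]
```

Request:
{"method": "drive_tool", "body": {
  "series": [
    [0,[0,-0.2,0.1],[0,0,0.1]],
    [0,[0.1,-0.45,0.2],[0,0,0.2]],
    [0,[0.2,-0.7,0.3],[0,0,0.25]],
    [0,[0.3,-0.95,0.3],[0,0,0.25]],
    [0,[0.3,-1,0.3],[0,0,0.25]],
    [0,[0.3,-1,0.3],[0,0,0.25]],
    [0,[0.3,-1,0.3],[0,0,0.25]]
  ]
}}

```text
t: 8.75
tool_pos: [0.5312, 0.1896, 0.2051]
orientation: [0.998, -0.056, -0.0, -0.0]
wrist_force: [-0.4, 0.4, -3.0]
opening: 0.0235
grip_force: 45.0
```

Request:
{"method": "drive_tool", "body": {
  "series": [
    [0,[0,-0.15,0],[0,0,0]],
    [0,[0,-0.25,0],[0,0,0]],
    [0,[0,-0.25,0],[0,0,0]],
    [0,[0,-0.25,0],[0,0,0]]
  ]
}}

```text
t: 9.15
tool_pos: [0.5316, 0.1518, 0.2054]
orientation: [0.998, -0.056, -0.0, -0.0]
wrist_force: [0.0, -0.3, -3.5]
opening: 0.0239
grip_force: 45.0
```

```bash
python3 w.py w4 clip:.06 clip_center:.06 groove:.06 bender:0
```

```text
9.15 [0.5316 0.1518 0.2054] [[0.994, -0.112, -0.0], [-0.112, -0.994, 0.0], [-0.0, -0.0, -1.0]] [ 0.04 -0.26 -3.47] 0.023906989205687647
tool y ang -1.682779971529251
[[0.0, -0.96, -0.279, 0.082], [1.0, -0.0, 0.001, 0.001], [-0.001, -0.279, 0.96, -0.181], [0.0, 0.0, 0.0, 1.0]]
groove 0.85 [471. 137.] [0.2755 0.3835 0.06  ]
groove 0.57 [ 83. 468.] [0.6325 0.0222 0.06  ]
bender 0.64 [ 86. 446.] [0.635 0.021 0.   ]
```

View pics/w4.png

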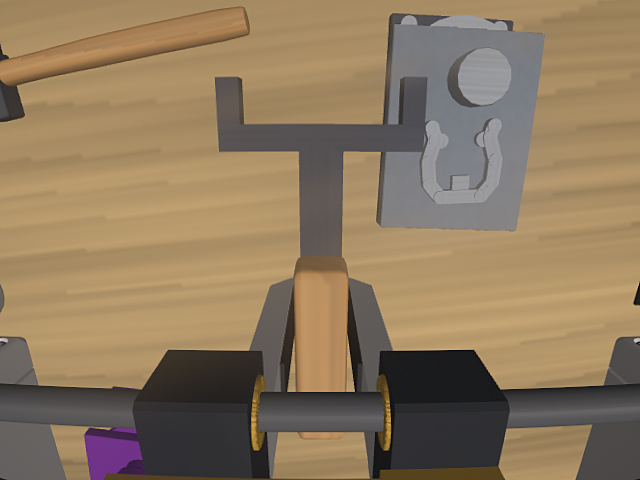

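Run:
```python
import cv2
im=cv2.imread("pics/w4.png")[10:240,365:555]
cv2.imwrite("pics/w4c.png",cv2.resize(im,None,fx=2.5,fy=2.5,interpolation=cv2.INTER_CUBIC))
```

```text
(no output)
```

View pics/w4c.png

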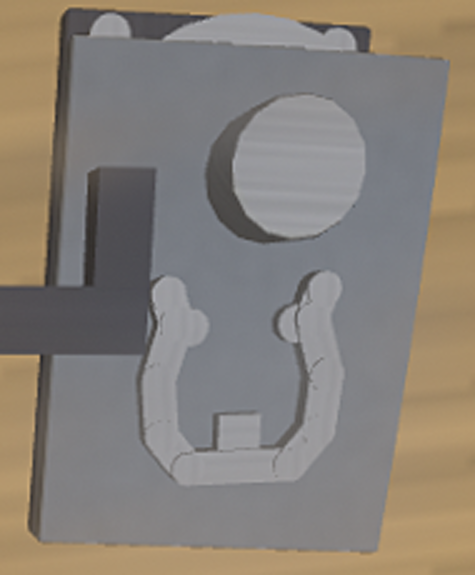

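Run:
```python
from h import *
c=cam("wrist")
A=lambda x,y,z: at(c,y/2.5+10-.3,x/2.5+365-.3,z)
f=lambda v:np.arctan2(v[1],v[0]).round(4)
s=A(298.5,166,.098);print("shaft",s.round(4))
TL,TR,BR,BL=[A(*p,.06) for p in [(74,36),(449,61),(377,551),(42,540)]]
print("plate",[p.round(4).tolist() for p in (TL,TR,BR,BL)])
print("yaw sides",f(TL-BL),f(TR-BR),"ends",f(TL-TR)-np.pi/2,f(BL-BR)-np.pi/2, "lens",[np.linalg.norm(v).round(4) for v in (TL-BL,TR-BR,TL-TR,BL-BR)])
m=(TL+TR+BL+BR)/4; y=f((TL-BL)+(TR-BR)); print("center->shaft", (m+.04*np.array([np.cos(y),np.sin(y),0])).round(4))
a,b=A(168,294,.068),A(325,288,.068);print("tips",a.round(4),b.round(4),"yaw",f(a-b)-np.pi/2,np.linalg.norm(a-b))
d,e=A(182,487,.068),A(280,482,.068);print("back",d.round(4),e.round(4),f(d-e)-np.pi/2)
l,r=A(141,400,.068),A(343,375,.068);print("sides",l.round(4),r.round(4))
print("tooth",A(237.5,412,.068).round(4))
```

```text
shaft [0.6339 0.0245 0.098 ]
plate [[0.6812, 0.0775, 0.06], [0.6645, -0.0404, 0.06], [0.5069, -0.0181, 0.06], [0.5238, 0.0991, 0.06]]
yaw sides -0.1364 -0.1405 ends -0.14129632679489657 -0.14359632679489653 lens [np.float64(0.1589), np.float64(0.1592), np.float64(0.1191), np.float64(0.1184)]
center->shaft [0.6337 0.024  0.06  ]
tips [0.6015 0.0547 0.068 ] [0.5985 0.0043 0.068 ] yaw -0.05939632679489648 0.05052385346499644
back [0.5389 0.0525 0.068 ] [0.5371 0.0196 0.068 ] -0.055796326794896656
sides [0.5691 0.0649 0.068 ] [ 0.5704 -0.0016  0.068 ]
tooth [0.5619 0.0335 0.068 ]
```

Request:
{"method": "drive_tool", "body": {
  "series": [
    [0,[-0.2,-0.2,0],[0,0,-0.036]],
    [0,[-0.4,-0.4,0],[0,0,-0.036]],
    [0,[-0.55,-0.55,-0.1],[0,0,-0.036]],
    [0,[-0.65,-0.65,-0.3],[0,0,-0.036]],
    [0,[-0.66,-0.655,-0.5],[0,0,-0.036]],
    [0,[-0.66,-0.655,-0.57],[0,0,-0.036]],
    [0,[-0.66,-0.655,-0.57],[0,0,-0.036]],
    [0,[-0.66,-0.655,-0.57],[0,0,-0.036]],
    [0,[-0.66,-0.655,-0.57],[0,0,-0.036]]
  ]
}}

```text
t: 10.35
tool_pos: [0.4333, 0.053, 0.1207]
orientation: [0.998, -0.07, 0.001, -0.0]
wrist_force: [0.2, -0.2, -3.7]
opening: 0.0239
grip_force: 45.0
```

```bash
cat > pl.py <<'E'
from h import *
s=ctrl.state();Rm=R.from_quat(s["orientation"]).as_matrix();t=s["tool_pos"]
g=np.array([.6338,.0243,.06]);psi=-.14
B=R.from_euler("z",psi).as_matrix()
m=t+Rm@[.082,.0012,.0055]
print("t",s["t"],"tcp",t.round(4),"yaw",np.arctan2(Rm[1,0],Rm[0,0]).round(4),"tilt",Rm[:,2].round(4),"F_b",(B.T@s["wrist_force"]).round(1))
print("mouth in groove",(B.T@(m-g)).round(4),"q",s["q"].round(2))
E
python3 pl.py; python3 w.py w5 clip:.06
```

```text
t 10.35 tcp [0.4333 0.053  0.1207] yaw -0.1406 tilt [ 1.1e-03  6.0e-04 -1.0e+00] F_b [ 0.2 -0.2 -3.7]
mouth in groove [-0.1205 -0.0008  0.0553] q [-1.1   0.2   0.95  2.24 -0.24  0.79 -1.71]
10.35 [0.4333 0.053  0.1207] [[0.99, -0.14, 0.001], [-0.14, -0.99, 0.001], [0.001, -0.001, -1.0]] [ 0.2  -0.2  -3.68] 0.02389212970947846
tool y ang -1.7113713306184384
[[0.0, -0.96, -0.279, 0.082], [1.0, -0.0, 0.001, 0.001], [-0.001, -0.279, 0.96, -0.181], [0.0, 0.0, 0.0, 1.0]]
```

View pics/w5.png

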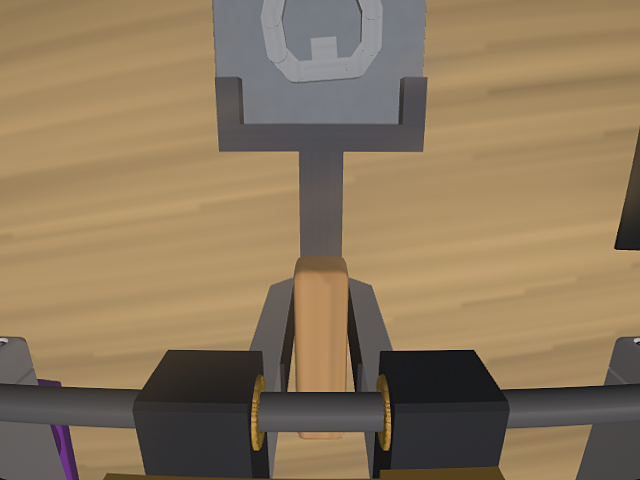

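Request:
{"method": "drive_tool", "body": {
  "series": [
    [0,[-0.026,0.01,-0.1],[0,0,0]],
    [0,[-0.026,0.01,-0.2],[0,0,0]],
    [0,[-0.026,0.01,-0.28],[0,0,0]],
    [0,[-0.026,0.01,-0.322],[0,0,0]],
    [0,[-0.026,0.01,-0.322],[0,0,0]],
    [0,[-0.026,0.01,-0.322],[0,0,0]]
  ]
}}

```text
t: 11.05
tool_pos: [0.4291, 0.0543, 0.0721]
orientation: [0.998, -0.07, 0.0, -0.0]
wrist_force: [-0.3, -0.1, -2.9]
opening: 0.0238
grip_force: 45.0
```

```bash
python3 pl.py
```

```text
t 11.05 tcp [0.4291 0.0543 0.0721] yaw -0.1408 tilt [ 5.e-04  2.e-04 -1.e+00] F_b [-0.3 -0.2 -2.9]
mouth in groove [-1.249e-01 -1.000e-04  6.700e-03] q [-1.    0.31  0.86  2.29 -0.37  0.68 -1.59]
```

Request:
{"method": "drive_tool", "body": {
  "series": [
    [0,[0.06,-0.0085,0],[0,0,0]],
    [0,[0.12,-0.017,0],[0,0,0]],
    [0,[0.16,-0.0225,0],[0,0,0]],
    [0,[0.19,-0.027,0],[0,0,0]],
    [0,[0.22,-0.031,0],[0,0,0]],
    [0,[0.25,-0.035,0],[0,0,0]],
    [0,[0.28,-0.0395,0],[0,0,0]],
    [0,[0.28,-0.0395,0],[0,0,0]]
  ]
}}

```text
t: 11.85
tool_pos: [0.4714, 0.0483, 0.0717]
orientation: [0.998, -0.07, 0.0, 0.0]
wrist_force: [-0.0, 0.1, -3.1]
opening: 0.0235
grip_force: 45.0
```

```bash
python3 pl.py; python3 w.py w6 clip:.06
```

```text
t 11.85 tcp [0.4714 0.0483 0.0717] yaw -0.1408 tilt [ 5.e-04 -2.e-04 -1.e+00] F_b [-0.1  0.1 -3.1]
mouth in groove [-0.0821 -0.0002  0.0062] q [-0.91  0.38  0.82  2.2  -0.42  0.72 -1.52]
11.85 [0.4714 0.0483 0.0717] [[0.99, -0.14, 0.0], [-0.14, -0.99, -0.0], [0.001, 0.0, -1.0]] [-0.05  0.07 -3.06] 0.0235268719621015
tool y ang -1.7115918407674886
[[0.0, -0.96, -0.279, 0.082], [1.0, -0.0, 0.001, 0.001], [-0.001, -0.279, 0.96, -0.181], [0.0, 0.0, 0.0, 1.0]]
```

View pics/w6.png

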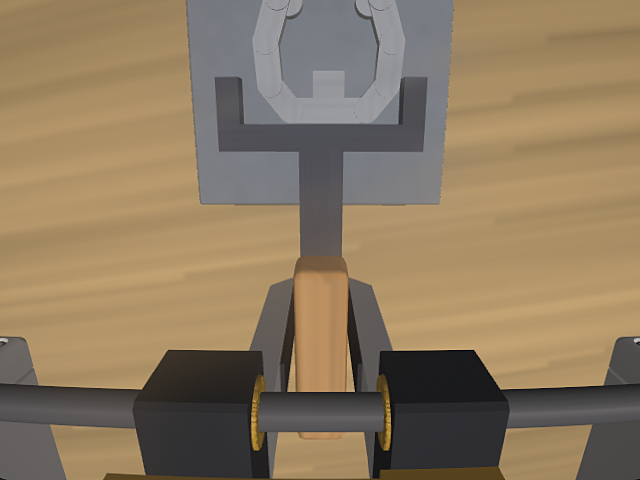

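Request:
{"method": "drive_tool", "body": {
  "series": [
    [0,[0.035,-0.005,0],[0,0,0]],
    [0,[0.07,-0.01,0],[0,0,0]],
    [0,[0.105,-0.015,0],[0,0,0]],
    [0,[0.14,-0.02,0],[0,0,0]],
    [0,[0.17,-0.024,0],[0,0,0]],
    [0,[0.2,-0.028,0],[0,0,0]],
    [0,[0.23,-0.0325,0],[0,0,0]],
    [0,[0.255,-0.036,0],[0,0,0]],
    [0,[0.277,-0.039,0],[0,0,0]],
    [0,[0.277,-0.039,0],[0,0,0]]
  ]
}}

```text
t: 12.95
tool_pos: [0.513, 0.0423, 0.0717]
orientation: [0.998, -0.07, 0.0, 0.0]
wrist_force: [0.4, 1.0, -2.2]
opening: 0.0236
grip_force: 45.0
```

```bash
python3 pl.py
```

```text
t 12.95 tcp [0.513  0.0423 0.0717] yaw -0.1409 tilt [ 7.e-04 -2.e-04 -1.e+00] F_b [ 0.2  1.  -2.2]
mouth in groove [-0.0401 -0.0003  0.0063] q [-0.84  0.44  0.79  2.11 -0.46  0.76 -1.47]
```

Request:
{"method": "drive_tool", "body": {
  "series": [
    [0,[0.005,-0.0007,0],[0,0,0]],
    [0,[0.01,-0.0014,0],[0,0,0]],
    [0,[0.013,-0.0018,0],[0,0,0]],
    [0,[0.013,-0.0018,0],[0,0,0]]
  ]
}}

```text
t: 13.35
tool_pos: [0.5142, 0.0423, 0.0717]
orientation: [0.998, -0.07, -0.0, -0.0]
wrist_force: [-0.6, 0.8, -3.1]
opening: 0.0233
grip_force: 45.0
```

```bash
python3 pl.py; python3 w.py w7 clip:.06;python3 a.py | grep -E "clip|groove"
```

```text
t 13.35 tcp [0.5142 0.0423 0.0717] yaw -0.1406 tilt [-1.e-04  1.e-04 -1.e+00] F_b [-0.7  0.7 -3.1]
mouth in groove [-0.039  -0.0001  0.0061] q [-0.83  0.45  0.78  2.11 -0.46  0.76 -1.47]
13.35 [0.5142 0.0423 0.0717] [[0.99, -0.14, -0.0], [-0.14, -0.99, 0.0], [-0.0, -0.0, -1.0]] [-0.59  0.83 -3.08] 0.023304354345018402
tool y ang -1.711373249560297
[[0.0, -0.96, -0.279, 0.082], [1.0, -0.0, 0.001, 0.001], [-0.001, -0.279, 0.96, -0.181], [0.0, 0.0, 0.0, 1.0]]
groove 0.74 [340. 431.] [ 0.2456 -0.3228  0.06  ]
groove 0.59 [197. 298.] [0.6344 0.0306 0.06  ]
groove 0.57 [328. 166.] [0.2791 0.3815 0.06  ]
clip 0.61 [197. 302.] [0.6352 0.0183 0.06  ]
clip_center 0.61 [195. 296.] [0.6418 0.035  0.06  ]
clip_center 0.47 [195. 299.] [0.6409 0.0284 0.06  ]
groove 0.84 [171. 352.] [ 0.248  -0.3095  0.06  ]
groove 0.77 [312. 500.] [0.2785 0.3871 0.06  ]
groove 0.68 [259. 280.] [0.6284 0.018  0.06  ]
clip 0.75 [264. 278.] [0.639  0.0343 0.06  ]
clip_center 0.6 [261. 278.] [0.6352 0.0245 0.06  ]
```

View pics/w7.png

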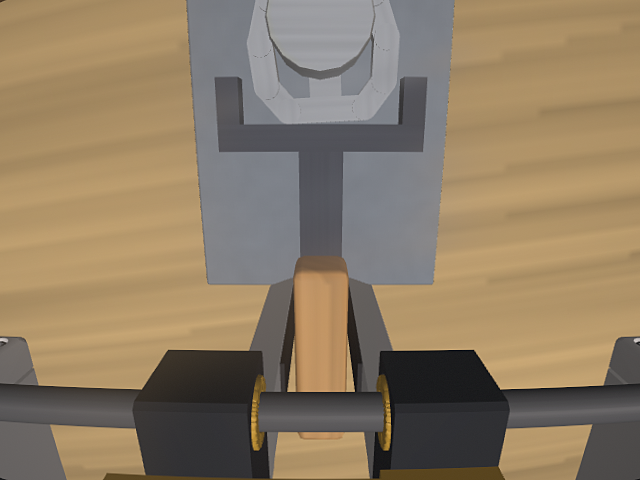

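Request:
{"method": "drive_tool", "body": {
  "series": [
    [0,[0.005,-0.0007,0],[0,0,0]],
    [0,[0.01,-0.0014,0],[0,0,0]],
    [0,[0.013,-0.0018,0],[0,0,0]],
    [0,[0.013,-0.0018,0],[0,0,0]]
  ]
}}

```text
t: 14.65
tool_pos: [0.515, 0.0423, 0.0713]
orientation: [0.998, -0.07, -0.001, -0.0]
wrist_force: [-8.3, 3.8, 1.7]
opening: 0.024
grip_force: 45.0
```

Request:
{"method": "drive_tool", "body": {
  "series": [
    [0,[0.005,-0.0007,0],[0,0,0]],
    [0,[0.01,-0.0014,0],[0,0,0]],
    [0,[0.01,-0.0014,0],[0,0,0]]
  ]
}}

```text
t: 14.95
tool_pos: [0.5152, 0.0423, 0.071]
orientation: [0.998, -0.07, -0.002, -0.0]
wrist_force: [-13.3, 3.8, 4.4]
opening: 0.0237
grip_force: 45.0
```

Request:
{"method": "drive_tool", "body": {
  "series": [
    [0,[0.008,-0.001,0.003],[0,0,0]],
    [0,[0.016,-0.0022,0.006],[0,0,0]],
    [0,[0.016,-0.0022,0.006],[0,0,0]]
  ]
}}

```text
t: 15.25
tool_pos: [0.5155, 0.0423, 0.0713]
orientation: [0.998, -0.07, -0.004, -0.0]
wrist_force: [-24.1, 6.1, 5.7]
opening: 0.0236
grip_force: 45.0
```

```bash
python3 pl.py
python3 - <<'E'
from h import *
c=cam("wrist"); cv2.imwrite("pics/w8.png",cv2.resize(c["pixels"][0:160,180:460],None,fx=2.8,fy=2.8,interpolation=cv2.INTER_CUBIC))
E
```

```text
t 15.25 tcp [0.5155 0.0423 0.0713] yaw -0.1397 tilt [-0.0089  0.0014 -1.    ] F_b [-24.8   2.7   5.7]
mouth in groove [-0.0377  0.0002  0.0051] q [-0.83  0.45  0.78  2.1  -0.46  0.77 -1.46]
```

View pics/w8.png

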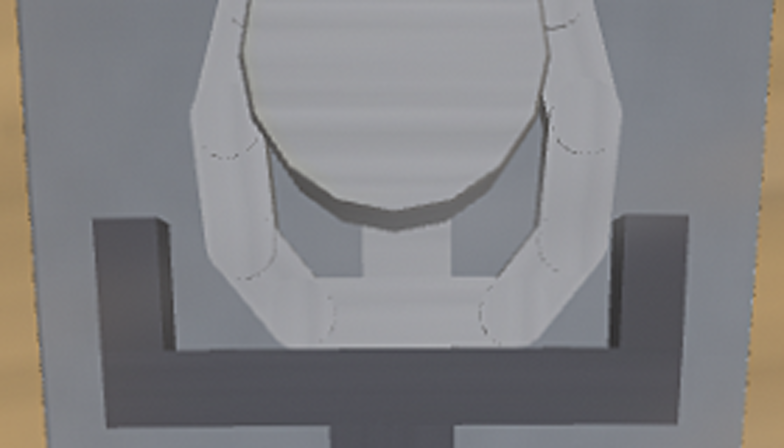

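Request:
{"method": "drive_tool", "body": {
  "series": [
    [0,[-0.03,0.004,0],[0,0,0]],
    [0,[-0.1,0.014,0],[0,0,0]],
    [0,[-0.2,0.028,0],[0,0,0]],
    [0,[-0.3,0.042,0.0],[0,0,0]],
    [0,[-0.33,0.046,0.1],[0,0,0]],
    [0,[-0.33,0.046,0.35],[0,0,0]],
    [0,[-0.33,0.046,0.6],[0,0,0]],
    [0,[-0.33,0.046,0.85],[0,0,0]],
    [0,[-0.33,0.046,0.85],[0,0,0]],
    [0,[-0.33,0.046,0.85],[0,0,0]]
  ]
}}

```text
t: 16.3
tool_pos: [0.4707, 0.049, 0.2002]
orientation: [0.998, -0.07, 0.001, -0.001]
wrist_force: [-0.1, -0.1, -3.7]
opening: 0.0239
grip_force: 45.0
```

```bash
python3 pl.py
python3 - <<'E'
from h import *
c=cam("wrist")
for l in ["clip_center","groove"]:
  for d in models.landmark_of("wrist",l)[:2]: print(l,d["score"],at(c,*d["centre"],.06))
cs=cam("top")
for d in models.boxes_of("top","mat")[:1]: print(d)
im=cs["pixels"]; m=(im.max(2)<45).astype(np.uint8); m[:185]=0;m[310:]=0;m[:,:365]=0;m[:,455:]=0
n,L,S,_=cv2.connectedComponentsWithStats(m); k=1+S[1:,4].argmax()
r=cv2.minAreaRect(np.argwhere(L==k)[:,::-1].astype(np.float32)); print(r)
for p in cv2.boxPoints(r): print(at(cs,p[1],p[0],.004).round(3))
E
```

```text
t 16.3 tcp [0.4707 0.049  0.2002] yaw -0.1397 tilt [ 0.0015  0.0024 -1.    ] F_b [-0.1 -0.1 -3.7]
mouth in groove [-0.0829  0.0006  0.1348] q [-1.15  0.13  1.01  2.09 -0.13  0.98 -1.78]
clip_center 0.42 [0.55381029 0.03618559 0.06      ]
groove 0.79 [0.63375391 0.02295678 0.06      ]
groove 0.67 [0.27938192 0.38191664 0.06      ]
{'extent': [378.2, 193.1, 442.4, 297.1], 'score': 0.6}
((409.5999450683594, 247.29998779296875), (50.487422943115234, 92.06529998779297), 8.13010311126709)
[ 0.385 -0.191  0.004]
[ 0.644 -0.234  0.004]
[ 0.623 -0.377  0.004]
[ 0.364 -0.33   0.004]
```

Request:
{"method": "drive_tool", "body": {
  "series": [
    [0,[0,-0.25,0],[0,0,0]],
    [0,[0,-0.5,0],[0,0,0]],
    [0,[0,-0.75,0],[0,0,0]],
    [0,[0.05,-1,0],[0,0,0]],
    [0,[0.05,-1,0],[0,0,0]]
  ]
}}

```text
t: 17.05
tool_pos: [0.4778, -0.107, 0.1998]
orientation: [0.997, -0.074, 0.0, 0.001]
wrist_force: [-0.4, 0.1, -2.8]
opening: 0.0238
grip_force: 45.0
```

Request:
{"method": "drive_tool", "body": {
  "series": [
    [0,[0,-0.25,0],[0,0,0]],
    [0,[0,-0.5,0],[0,0,0]],
    [0,[0.04,-0.75,0],[0,0,0]],
    [0,[0.04,-1,-0.1],[0,0,0]],
    [0,[0.04,-1.0,-0.3],[0,0,0]],
    [0,[0.04,-1.0,-0.3],[0,0,0]],
    [0,[0.04,-1.0,-0.3],[0,0,0]]
  ]
}}

```text
t: 17.75
tool_pos: [0.4836, -0.2514, 0.1547]
orientation: [0.998, -0.071, -0.001, 0.0]
wrist_force: [0.7, 0.2, -3.3]
opening: 0.0239
grip_force: 45.0
```

```bash
python3 w.py w9 mat:0
python3 - <<'E'
from h import *
c=cam("wrist")
h,w=480,640
cs=cam("scene"); im=cs["pixels"][225:305,235:355]
cv2.imwrite("pics/c9.png",np.hstack([cv2.resize(c["pixels"],(400,300)),cv2.resize(im,(400,300),interpolation=cv2.INTER_CUBIC)]))
E
```

```text
17.75 [ 0.4836 -0.2514  0.1547] [[0.99, -0.141, -0.002], [-0.141, -0.99, -0.0], [-0.002, 0.0, -1.0]] [ 0.72  0.16 -3.31] 0.023865434551791114
tool y ang -1.7119714383222386
[[0.0, -0.96, -0.279, 0.082], [1.0, -0.0, 0.001, 0.001], [-0.001, -0.279, 0.96, -0.181], [0.0, 0.0, 0.0, 1.0]]
mat 0.58 [194. 355.] [ 0.5022 -0.2854  0.    ]
```

View pics/c9.png

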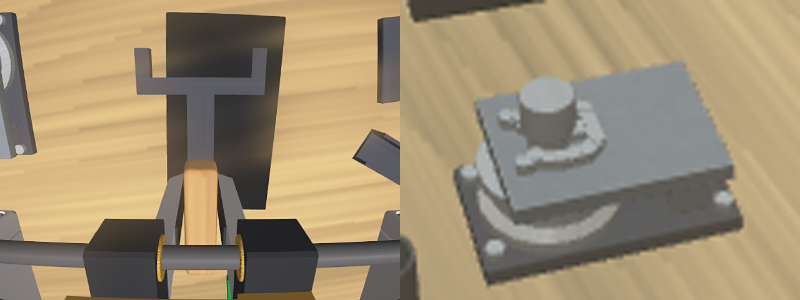

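Request:
{"method": "drive_tool", "body": {
  "series": [
    [0,[0,-0.2,-0.2],[0,0,0]],
    [0,[0,-0.2,-0.45],[0,0,0]],
    [0,[0,-0.2,-0.65],[0,0,0]],
    [0,[0,-0.2,-0.8],[0,0,0]],
    [0,[0,-0.2,-0.87],[0,0,0]],
    [0,[0,-0.2,-0.91],[0,0,0]],
    [0,[0,-0.2,-0.93],[0,0,0]],
    [0,[0,-0.2,-0.93],[0,0,0]]
  ]
}}

```text
t: 18.75
tool_pos: [0.4847, -0.2817, 0.0163]
orientation: [0.998, -0.07, 0.001, 0.0]
wrist_force: [0.5, -0.1, -1.8]
opening: 0.0236
grip_force: 45.0
```

Request:
{"method": "drive_tool", "body": {
  "series": [
    [0,[0,0,-0.004],[0,0,0]],
    [0,[0,0,-0.004],[0,0,0]]
  ]
}}

```text
t: 18.95
tool_pos: [0.4846, -0.2817, 0.0156]
orientation: [0.998, -0.07, 0.001, 0.0]
wrist_force: [0.3, -0.3, -2.9]
opening: 0.0234
grip_force: 45.0
```

Request:
{"method": "drive_tool", "body": {
  "series": [
    [0,[0,0,-0.004],[0,0,0]],
    [0,[0,0,-0.007],[0,0,0]],
    [0,[0,0,-0.007],[0,0,0]]
  ]
}}

```text
t: 19.25
tool_pos: [0.4843, -0.2817, 0.0144]
orientation: [0.998, -0.07, 0.0, -0.0]
wrist_force: [-1.3, 2.0, 9.1]
opening: 0.0237
grip_force: 45.0
```

Request:
{"method": "drive_tool", "body": {
  "series": [
    [0.3,[0,0,0],[0,0,0]],
    [0.35,[0,0,0],[0,0,0]],
    [0.4,[0,0,0],[0,0,0]],
    [0.5,[0,0,0],[0,0,0]],
    [0.6,[0,0,0],[0,0,0]],
    [0.6,[0,0,0],[0,0,0]],
    [0.6,[0,0,0],[0,0,0]],
    [0.6,[0,0,0],[0,0,0]]
  ]
}}

```text
t: 20.05
tool_pos: [0.4841, -0.2817, 0.0139]
orientation: [0.998, -0.07, 0.0, -0.0]
wrist_force: [-0.1, 0.2, 0.1]
opening: 0.0566
grip_force: 0.0
```

Request:
{"method": "drive_tool", "body": {
  "series": [
    [0.6,[0,0,0.1],[0,0,0]],
    [0.6,[0,0,0.3],[0,0,0]],
    [0.6,[0,0,0.6],[0,0,0]],
    [0.6,[0,0,0.9],[0,0,0]],
    [0.6,[0,0,1],[0,0,0]],
    [0.6,[0,0,1],[0,0,0]],
    [0.6,[0,0,1],[0,0,0]]
  ]
}}

```text
t: 20.75
tool_pos: [0.4841, -0.2812, 0.1639]
orientation: [0.998, -0.07, 0.0, -0.0]
wrist_force: [0.1, 0.1, -1.2]
opening: 0.0565
grip_force: 0.0
```

```bash
python3 w.py w10 fork:.004 fork_mouth:.009 mat:0
python3 - <<'E'
from h import *
c=cam("wrist")
cs=cam("scene"); im=cs["pixels"][140:320,170:410]
cv2.imwrite("pics/c10.png",np.hstack([cv2.resize(c["pixels"],(400,300)),cv2.resize(im,(400,300),interpolation=cv2.INTER_CUBIC)]))
E
```

```text
20.75 [ 0.4841 -0.2812  0.1639] [[0.99, -0.14, 0.0], [-0.14, -0.99, 0.001], [0.0, -0.001, -1.0]] [ 0.11  0.09 -1.23] 0.05646662540083111
tool y ang -1.7110400737259108
[[0.0, -0.96, -0.279, 0.082], [1.0, -0.0, 0.001, 0.001], [-0.001, -0.279, 0.96, -0.181], [0.0, 0.0, 0.0, 1.0]]
fork 0.88 [236. 321.] [ 0.4686 -0.2799  0.004 ]
fork_mouth 0.72 [125. 319.] [ 0.5649 -0.2923  0.009 ]
mat 0.92 [198. 322.] [ 0.5019 -0.2858  0.    ]
```

View pics/c10.png

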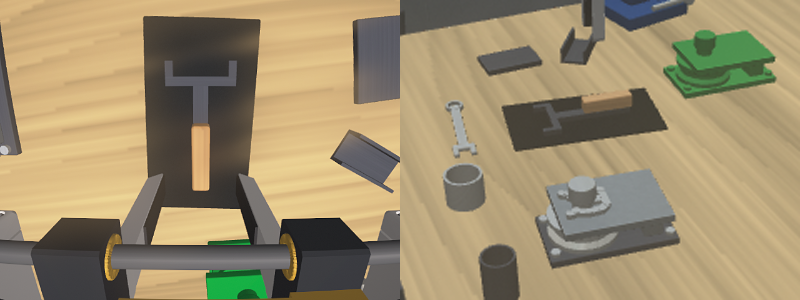

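The last picture shows the fork lying flat and centred on the mat, with the gripper clear of it. The clip is still around the shaft, so I'm handing in.

```bash
python3 -c "
from rig import ctrl
print(ctrl.sign_off())"
```

```text
the job is handed in; nothing more can be done
None
```

The clip is pushed onto the shaft groove until it hit a hard stop at about 25 N, the fork tool lies flat on the mat and released, and the job was handed in at about 21 s of the 51 s allowed; I judged the seating from force, position and pictures, as the prong joints can't be read directly.

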